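# Clear the jar, lift the sagging bolt over its bent keeper and hold the guard gate ajar

## Task

A filled jar has been left in front of the guard gate of the rotary feed table, where the gate swings: stand it upright with the other filled jars on the metal tray first, setting it down rather than dropping it. Then draw the gate's barrel bolt, lifting its sagging nose over the bent keeper as you pull rather than forcing it against the lip, pull the gate open towards the robot until its free edge stands about 12 cm (a hand's breadth) out, and stay there holding it: the gate shuts itself, so finish with the gripper still holding it ajar so that a colleague can reach in. Leave everything else where it is.

Things in the scene. Friction and masses are not known exactly. Their poses are not given: they have to be found in the camera images.
- guard: fixed stainless guard round a rotary feed table, 380 x 380 mm, 180 mm tall. Origin on the bench, mid-gate, in the shut gate's plane; x into the guard (away from the robot), y left along the gate, z up. The gate (256 mm wide, 20 mm thick, top at z = 180) hinges at the left and opens to -x. Latch post with keeper at the right, y = -132 to -182. Below, 'guard frame' is this, in mm.
- gate (a joint): opening angle of the gate about its upright hinge, rad; 0 is shut, grows as the free edge swings towards the robot, up to 1.3. A spring closes it: about 0.3 N m when shut and 0.6 N m at 0.45 rad (3 N at the knob). 0.45 rad puts the free edge about 120 mm out.
- gate_hinge (a point): point on the gate's upright hinge axis at the height of the gate's top edge, guard frame (0, +138, 180) mm; fixed
- gate_edge (a point): top corner of the gate's free (right-hand) edge on its front face; shut at guard frame (-10, -128, 180) mm; 266 mm from the hinge axis; swings with the gate
- bolt (a joint): how far the barrel bolt is drawn along the gate towards the hinge (guard +y when shut), m; starts at 0 to 0.008, stop at 0.058. From 0.013 to 0.037 the thick nose is against or above the keeper's lip; beyond 0.042 it is clear and the gate can swing. Drags with about 1.5 N and stays where it is left.
- bolt_sag (a joint): how far the whole bolt is lifted upright in its worn, slotted guides, m: 0 is sagged (it falls back there by its own 0.26 kg), 0.014 is the upper stop. The nose clears the lip from 0.0065 up.
- bolt_knob (a point): grip centre of the bolt's upright round black knob, 18 mm thick, from 17 mm below to 15 mm above this point; a 10 mm stem joins it to the bolt 53 mm below. Sagged and undrawn at guard frame (-30, -95, 213), clear above the gate's top (180) and the guide straps (187), free all round. Axes as the gate's (x to its back, y to the hinge when shut); moves with bolt and gate.
- bolt_nose (a point): middle of the bolt's nose, a 26 mm thick, 18 mm long round head on the 12 mm rod; at guard frame (-30, -159, 160) mm when sagged and not drawn; moves with the bolt
- keeper_lip (a point): middle of the upper edge of the brass keeper's bent-up lip, 5 mm thick along the bolt; guard frame (-30, -134.5, 153.5); fixed. The sagged nose sits behind it, 6.5 mm too low to pass. The keeper's front cheek (z up to 177, x down to -49) keeps the gate shut until the nose is fully out, even with the bolt lifted.
- jar: the jar in the way: black, white lid, 62 mm in diameter and 58 mm tall, 0.14 kg, upright on the bench 95 to 110 mm in front of the gate's plane near its bolt end. Origin at the centre of its underside.
- tray: shallow aluminium tray fixed on the bench, 260 mm (its x) by 200 mm (its y), rim 24 mm high, wall and floor 4 mm. Origin at the centre of its underside; two white-lidded jars stand at its -x end, the +x half is free.
- tray_free (a point): centre of the tray's free part, on its inner floor (tray frame (55, 0, 4) mm), axes as the tray's
- tray_jar1: filled jar standing on the tray, same kind as the one in the way; leave it. Origin at the centre of its underside.
- tray_jar2: second filled jar standing on the tray; leave it. Origin at the centre of its underside.
- spray: blue bottle, 60 mm in diameter and 170 mm tall, on the bench to the left; leave it. Origin at the centre of its underside.
- spatula: spatula, 200 mm long, lying on the bench to the left; leave it. Origin on its underside.
- empty_jar: black-lidded jar, 62 mm by 58 mm, on the bench to the left; leave it. Origin at the centre of its underside.
- wrench: steel wrench, 150 mm long, lying on the bench between robot, tray and guard; leave it. Origin on its underside.
Mind the look-alikes: they are no part of the job. What is shaped like the jar but turquoise is not meant.

How it is judged:
On the way, in this order (a step that is already met when the one before it is completed fails the run):
1. the jar stands upright and released on the tray (x of jar in the frame of tray between -0.1 and 0.1 m and y of jar in the frame of tray between -0.07 and 0.07 m and z of jar in the frame of tray below 0.01 m and angle between jar's own z axis and vertical below 0.1 rad and contact force between the fingers and jar below 0.1 N and linear speed of jar below 0.03 m/s), for 0.2 s.
2. the bolt is drawn clear of the keeper (value of joint bolt above 0.04 m), for 0.1 s.
At the end, for the whole second after the job is handed in: the gate stands still between 0.36 and 0.58 rad open (free edge about 95 to 150 mm out), held there by the fingers on the gate or its bolt (more than 0.5 N), and the jar stands upright on the tray's floor (its underside less than 10 mm above the bench), inside its rim, untouched by the robot (value of joint gate between 0.36 and 0.58 rad and velocity of joint gate between -0.05 and 0.05 rad/s and contact force between the fingers and gate above 0.5 N and x of jar in the frame of tray between -0.1 and 0.1 m and y of jar in the frame of tray between -0.07 and 0.07 m and z of jar in the frame of tray below 0.01 m and angle between jar's own z axis and vertical below 0.1 rad and contact force between each of the arm, the fingers and jar below 0.1 N); the arm keeps its last pose, push and grip.
It fails at once if the bolt is forced against the bent keeper (over 40 N) (contact force between bolt and guard above 40 N).
It fails at once if the jar is dropped or flung (linear speed of jar above 0.6 m/s and contact force between the fingers and jar below 0.05 N).
It fails at once if another jar, the bottle, the spatula or the wrench is displaced by more than 30 mm (distance of any of tray_jar1, tray_jar2, empty_jar, spray, spatula, wrench from where it was at the start of the episode above 0.03 m).
It also fails if it takes over 61 s, if anything falls off the work surface, if the arm or the gripper's body presses on something with over 40 N, if the wrist force passes 120 N, or if a joint passes its speed limit or range.

## Robot

A 6-joint arm with a two-finger parallel gripper is mounted at the origin on the work surface. World frame = base frame: x ahead of the robot, y to its left, z up, the work surface at z = 0. Lengths are in m, angles in rad, forces in N, time in s.
With the tool pointing down it reaches from about 0.35 to 0.875 m from the base axis. Payload 15.5 kg.
Tool frame: the origin (TCP) lies midway between the tips of the shut fingers; the grasp point (between the pads) lies 19 mm behind it; z points along the fingers, y is the line along which they close (so a half turn about z gives the same grasp; the last joint's range is limited). The gripper opens to 85 mm and grips with 20 to 120 N. Pads are 22 mm wide; open, the fingers measure 114 mm over their backs; the gripper's body (76 mm by 85 mm) begins 54 mm behind the grasp point. The pads swing forward as they close: fully open they stand 13 mm farther back than shut.
Start: joints at [1.218, 0.494, 1.345, -0, 1.302, -0.096], TCP at [0.159, 0.604, 0.231] pointing down, gripper open.
Joint ranges: [-2.91, 2.91], [-0.82, 2.16], [0.22, 2.67], [-1.22, 4.37], [0.12, 2.79], [-3.08, 3.08]. Speed limits (rad/s): [1.89, 1.89, 2.57, 3.01, 3.01, 3.01].

## Interface

Orientations are given as [roll, pitch, yaw] about the fixed x, y, z axes, in that order (R = Rz(yaw) Ry(pitch) Rx(roll)).
In Python, from station import arm, planner, monitor, viewer gives the robot as it stands. The module is installed in compiled form; this text tells all that it offers. Calls block until the motion is done:
- arm.move_ptp(position, orientation): joint-space move of the TCP to a pose.
- arm.move_straight(position, v=0.15, rot=None): straight line of the TCP; rot=None keeps the orientation; v is the mean speed in m/s.
- arm.move_joints(angles): joint-space move.
- arm.let_go() and arm.gripper_close(force=None): open the fingers fully, or close them until they stop; force is the grip in N (None keeps the last).
- arm.sleep(seconds).
- planner.ik(position, orientation): joint angles nearest the present ones, or None.
- monitor.get_state(): the state.
- viewer.snapshot(name): name is "scene" or "side" or "wrist"; returns a dict with "image" (480x640x3 uint8, red, green, blue), "vertical_fov" (degrees; the focal length in pixels is half the picture's height over the tangent of half this angle, whatever the lens; pixels are square), "cx", "cy" (the principal point, pixels), "R" (3x3) and "t" (3): a world point X has camera coordinates R X + t. Camera axes: x right, y down, z forward; pixel columns grow to the right and rows downward; lengths in m; the calibration is good to about 2 mm. The wrist camera is an equidistant fisheye: a pixel r from the principal point sees the ray r / f radians off the axis. A picture is of the moment at which its call begins. There is no depth.
A pose or a line that the arm cannot do raises arm.PlanningError and nothing moves.
- arm.hand_in(): hands the job in; it is judged then, once.
The state is a dict: "t": time; "qpos": joint angles; "qd": joint speeds; "tau": joint torques, N m; "ee_pos": TCP position; "tcp_rot": TCP orientation; "ft_force": force on the tool from outside, world axes, zero at the start; "ft_torque": the same for the moment, N m; "grip_width": finger opening in m; "grip_force": force on a finger pad.
Only numpy, scipy, OpenCV 4.12 (cv2) and the standard library are available. Lean on these libraries where they do the work, as an engineer would, in place of code of your own. Each camera call takes 0.05 s, during which the arm holds its last target. There are 200 camera calls.

## Working session

There is one attempt and no reset: what is moved stays moved. The work goes in short steps, each a Python script; the robot and the scene stay as the last script left them, time stands still between calls to the robot, and variables do not carry over. Pictures are saved under pics/ and viewed, at most 10 in all, crops included, and the job is handed in when it is done.

```bash
mkdir -p pics
cat > h.py <<'E'
import numpy as np, cv2
from station import arm, planner, monitor, viewer
def snap(n,f):
    s=viewer.snapshot(n); cv2.imwrite(f'pics/{f}.png',cv2.cvtColor(s['image'],cv2.COLOR_RGB2BGR))
    np.savez(f'pics/{f}.npz',R=s['R'],t=s['t'],f=240/np.tan(np.radians(s['vertical_fov'])/2),c=[s['cx'],s['cy']],fish=(n=='wrist')); return s
def ray(f,u,v):
    d=np.load(f'pics/{f}.npz'); p=(np.array([u,v])-d['c'])/d['f']
    if d['fish']:
        r=np.hypot(*p); k=np.array([*(p/r*np.sin(r)),np.cos(r)]) if r>1e-9 else np.array([0,0,1.])
    else: k=np.array([*p,1.])
    R=d['R']; return -R.T@d['t'], R.T@k
def onz(f,u,v,z):
    o,k=ray(f,u,v); return o+k*(z-o[2])/k[2]
def proj(f,X):
    d=np.load(f'pics/{f}.npz'); c=d['R']@np.array(X)+d['t']
    if d['fish']:
        r=np.hypot(c[0],c[1]); th=np.arctan2(r,c[2]); q=c[:2]/r*th
    else: q=c[:2]/c[2]
    return q*d['f']+d['c']
E
python3 - <<'E'
from h import *
for n in ['scene','side','wrist']:
    s=snap(n,n+'0'); d=np.load(f'pics/{n}0.npz'); print(n,(-d['R'].T@d['t']).round(3),d['f'],d['c'],d['R'][2].round(2))
print(monitor.get_state())
E
```

```text
scene [1.444 0.39  0.885] 463.4090634198546 [312.12436363 236.92836395] [-0.76 -0.31 -0.57]
side [ 0.377 -1.172  0.831] 567.8728062751705 [321.64109598 252.08008083] [ 0.07  0.86 -0.51]
wrist [0.093 0.621 0.373] 371.64829954431775 [318.97247416 242.92950776] [ 0.26 -0.07 -0.96]
{'t': 0.15, 'qpos': array([ 1.21749510e+00,  4.94028568e-01,  1.34592396e+00,  3.03131209e-05,
        1.30248975e+00, -9.55186750e-02]), 'qd': array([ 0.00047693, -0.00162757, -0.00240357,  0.00028523,  0.00229702,
        0.00099764]), 'tau': array([ 7.10213362e-05, -8.82540107e+01, -3.84067190e+01, -2.95423097e-04,
        7.30007931e-03, -2.40377949e-05]), 'ee_pos': array([0.15925162, 0.60412469, 0.23086659]), 'tcp_rot': array([-3.14074969e+00, -1.10120291e-04,  2.88380201e+00]), 'ft_force': array([ 0.15083706, -0.01789402, -0.50831631]), 'ft_torque': array([ 0.01834555,  0.00438903, -0.02900428]), 'grip_force': 0.0, 'grip_width': 0.0851264903973458}
```

View pics/scene0.png

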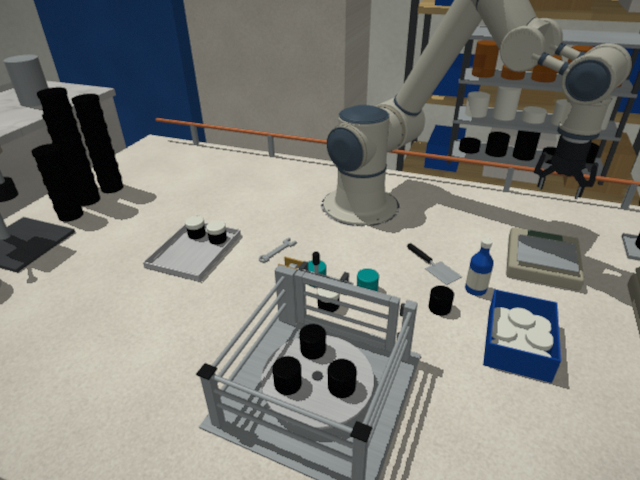

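View pics/side0.png

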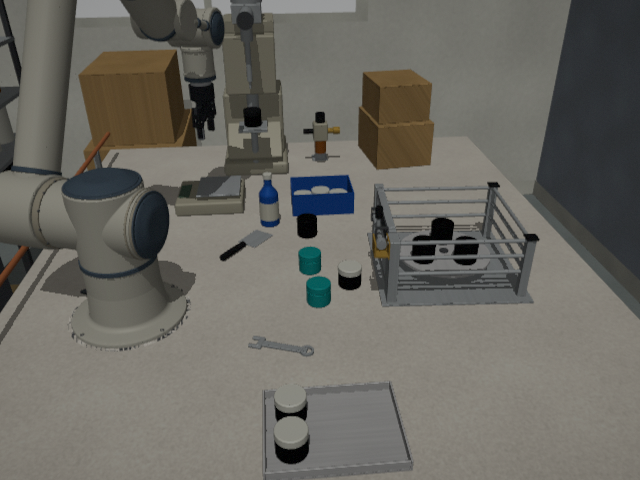

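The side view shows the target jar at about (350,272), with turquoise look-alikes at (310,260) and (318,291). The tray is at (263–410, 385–472) with its +x half free, the wrench is at (282,346), and the guard's latch post is near (392,260). I'll zoom in next.

Run:
```python
from h import *
a=cv2.imread('pics/side0.png')[175:315,290:440]; b=cv2.imread('pics/scene0.png')[235:350,235:435]
a=cv2.resize(a,None,fx=4,fy=4,interpolation=cv2.INTER_CUBIC);cv2.imwrite('pics/c1.png',a)
b=cv2.resize(b,None,fx=4,fy=4,interpolation=cv2.INTER_CUBIC);cv2.imwrite('pics/c2.png',b)
print('jar',onz('side0',350,268,.058))
for p in [(263,388),(393,383),(410,465),(263,472)]: print('tray',onz('side0',*p,.024))
for p in [(291,392),(291,428)]: print('tj',onz('side0',*p,.058))
for p in [(310,254),(318,284)]: print('turq',onz('side0',*p,.058))
```

```text
jar [0.55303744 0.05266721 0.058     ]
tray [ 0.3286427  -0.32390969  0.024     ]
tray [ 0.58941314 -0.33521297  0.024     ]
tray [ 0.5792405  -0.53414674  0.024     ]
tray [ 0.32866564 -0.52448831  0.024     ]
tj [ 0.38359003 -0.37551885  0.058     ]
tj [ 0.3798581  -0.46381334  0.058     ]
turq [0.45594273 0.13361928 0.058     ]
turq [ 0.46520636 -0.01278799  0.058     ]
```

View pics/c1.png

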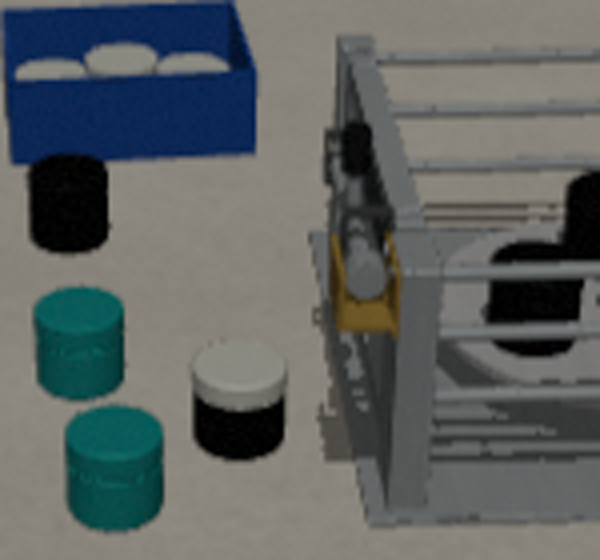

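View pics/c2.png

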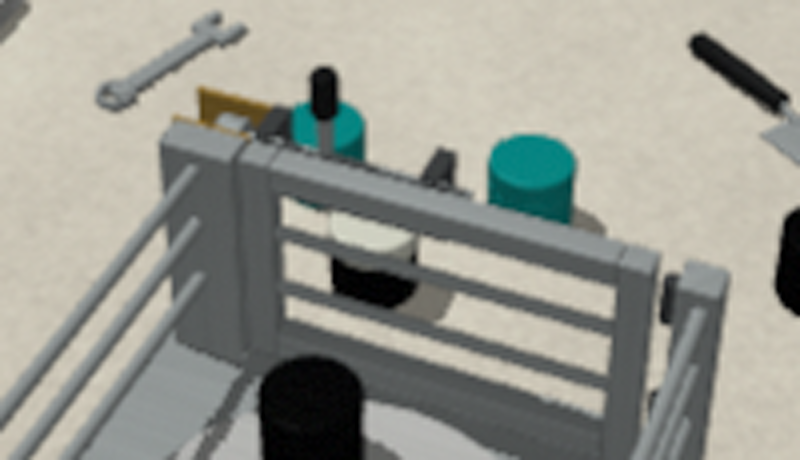

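The crops show the knob centre at side (379,212) and scene (316,258). The gate's top edge in scene runs from about (298,270) to (400,298), and the jar's lid in side is centred at (350,267).

Run:
```python
from h import *
def tri(obs):
    A=np.zeros((3,3));b=np.zeros(3)
    for f,u,v in obs:
        o,k=ray(f,u,v);k=k/np.linalg.norm(k);P=np.eye(3)-np.outer(k,k);A+=P;b+=P@o
    X=np.linalg.solve(A,b); return X,[(proj(f,X)-(u,v)).round(1) for f,u,v in obs]
print('knob',tri([('side0',378.9,212),('scene0',316,258)]))
print('knobtop',tri([('side0',379,206.5),('scene0',316,253)]))
c=lambda x,y:(235+x/4,235+y/4)
for n,p in dict(lo=(172,122),lob=(162,148),lib=(240,165),lif=(252,140),gf=(250,143),gb=(244,165),hgf=(658,250),hgb=(655,275),hib=(672,290),hob=(722,298)).items():
    print(n,onz('scene0',*c(*p),.18).round(4))
s=lambda x,y:(290+x/4,175+y/4)
for n,p in dict(lif=(395,232),lob=(440,275),lof=(403,275),lib=(428,232),hf=(338,38),hb=(373,38)).items(): print('S',n,onz('side0',*s(*p),.18).round(4))
print('jar lid scene',onz('scene0',*c(373,232),.058), 'side',onz('side0',*s(239,368),.058))
# wrench
print(onz('scene0',235+28,235+23,.005),onz('scene0',235+57,235+7,.005))
```

```text
knob (array([0.62186983, 0.06562025, 0.21000276]), [array([-0.8, -0.8]), array([-0.7,  0.8])])
knobtop (array([0.6215856 , 0.06583049, 0.22484428]), [array([-0.7, -0.7]), array([-0.7,  0.8])])
lo [ 0.6413 -0.0258  0.18  ]
lob [ 0.6665 -0.0209  0.18  ]
lib [0.6654 0.0298 0.18  ]
lif [0.641  0.0274 0.18  ]
gf [0.6441 0.0274 0.18  ]
gb [0.6646 0.032  0.18  ]
hgf [0.6553 0.2792 0.18  ]
hgb [0.6759 0.2821 0.18  ]
hib [0.6845 0.2933 0.18  ]
hob [0.6815 0.32   0.18  ]
S lif [0.6385 0.0068 0.18  ]
S lob [ 0.6545 -0.0474  0.18  ]
S lof [ 0.6332 -0.0452  0.18  ]
S lib [0.6581 0.0048 0.18  ]
S hf [0.6531 0.2951 0.18  ]
S hb [0.6777 0.2925 0.18  ]
jar lid scene [0.56528947 0.07840362 0.058     ] side [0.55303591 0.05754395 0.058     ]
[ 0.42302535 -0.18940037  0.005     ] [ 0.3123674  -0.13750885  0.005     ]
```

Run:
```python
from h import *
print(monitor.get_state()['t'])
arm.move_ptp([.535,.06,.30],[np.pi,0,np.pi-.05])
snap('wrist','w1'); s=monitor.get_state(); print(s['t'],s['ee_pos'],s['qpos'],s['tcp_rot'])
for X in [(.553,.06,.058),(.622,.066,.213),(.640,.0276,.18),(.65,.29,.18)]: print(proj('w1',X))
```

```text
0.15
2.5667 [0.53494916 0.06067218 0.2999227 ] [ 1.93312246e-03  3.07814687e-01  1.45791699e+00  1.15364090e-04
  1.37595949e+00 -1.51974167e+00] [ 3.14148465e+00 -1.04161916e-04  3.09244879e+00]
[319.44550602 223.19113133]
[332.36446127 362.17039246]
[285.86124832 359.41710761]
[561.26935809 340.74807139]
```

View pics/w1.png

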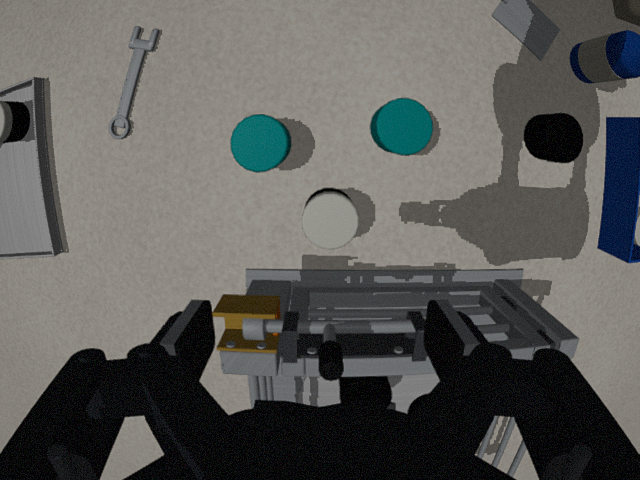

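The wrist view shows the lid centred at (330,218) and the knob top near (331,367). The bolt and keeper are where I estimated, and the turquoise jars are clear of the grasp.

Run:
```python
from h import *
p=onz('w1',330,218,.058); q=onz('side0',350,265,.058); print(p,q, onz('w1',331,368,.222))
j=p[:2]
j=np.array(j); rot=[np.pi,0,np.pi-.05]
arm.move_ptp([j[0]-.004,j[1],.13],rot)
arm.move_straight([j[0]-.004,j[1],.019],v=.12)
s=monitor.get_state(); print(s['ft_force'])
arm.gripper_close(force=30); s=monitor.get_state(); print(s['t'],s['grip_width'],s['grip_force'],s['ft_force'],s['ee_pos'])
arm.move_straight([j[0]-.004,j[1],.14],v=.12)
s=monitor.get_state(); print(s['t'],s['grip_width'],s['grip_force'],s['ft_force'])
snap('side','s2')
```

```text
[0.5479172 0.0713944 0.058    ] [0.55496188 0.06718407 0.058     ] [0.62091867 0.0647836  0.222     ]
[ 0.20675228 -0.41152936  0.25101262]
4.7 0.06156825559380796 30.850759148597717 [-1.4419778   0.12335224  7.97251079] [0.5443023  0.07137409 0.01975532]
5.8583 0.06123893044031763 32.81739950180054 [ 0.13143172  0.58902431 -2.17046804]
```

Run:
```python
from h import *
rot=[np.pi,0,np.pi-.05]
x,y=.509,-.432
arm.move_ptp([x,y,.14],rot)
arm.move_straight([x,y,.040],v=.12)
z=.040
while z>.018:
    z-=.002; arm.move_straight([x,y,z],v=.03); s=monitor.get_state()
    print(round(z,3),s['ft_force'].round(1))
    if s['ft_force'][2]>0.5: break
arm.let_go(); arm.sleep(.2)
arm.move_straight([x,y,.16],v=.15)
arm.sleep(.3)
print(monitor.get_state()['t']); snap('wrist','w3'); snap('side','s3')
cv2.imwrite('pics/m.png',np.hstack([cv2.resize(cv2.imread('pics/w3.png'),(400,300)),cv2.imread('pics/s3.png')[180:480,240:640]]))
```

```text
0.038 [-0.2  1.2 -1. ]
0.036 [ 0.5 -0.3 -1.4]
0.034 [ 0.3  0.2 -0.9]
0.032 [ 0.4  0.8 -0.7]
0.03 [ 0.3  0.6 -1.6]
0.028 [ 0.6 -0.3 -1.9]
0.026 [-0.1  0.8 -0.5]
0.024 [-1.  1.  5.]
12.65
```

View pics/m.png

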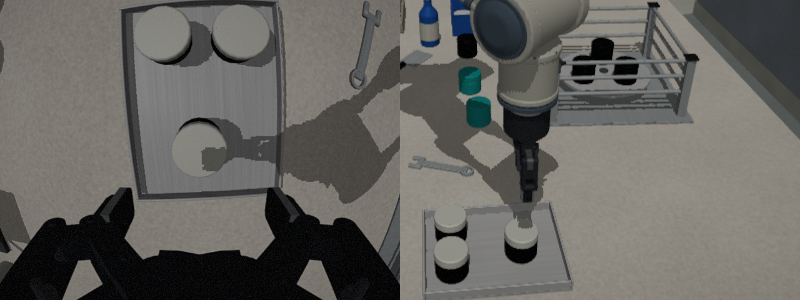

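The jar stands upright in the tray's free half: it is at about (200,150) in the wrist tile, and the tray jars are unmoved. Next is the bolt.

Run:
```python
from h import *
rot=[np.pi,0,np.pi-.05]; k=np.array([.6215,.0652])
arm.move_ptp([k[0],k[1],.30],rot)
arm.move_straight([k[0],k[1],.197],v=.12)
print(monitor.get_state()['ft_force'])
arm.gripper_close(force=40); s=monitor.get_state(); print(s['t'],s['grip_width'],s['grip_force'],s['ft_force'],s['ee_pos'])
p=s['ee_pos'].copy(); 
for dz in (.004,.008,.011):
    arm.move_straight([k[0],k[1],.197+dz],v=.05); s=monitor.get_state(); print(dz,s['ft_force'],s['ee_pos'],s['grip_width'])
snap('side','s4'); snap('wrist','w4')
```

```text
[-0.35542896 -0.10272803  0.61777211]
16.2917 0.01684994800850412 38.943108916282654 [-0.099688   -0.60521493  3.04526217] [0.62162024 0.06518387 0.19723725]
0.004 [ 0.66543616  1.26943901 -2.74352755] [0.62143442 0.06520574 0.20104931] 0.016690798787202626
0.008 [ 0.59737352 -0.48881336 -2.79165646] [0.6215255  0.06517822 0.20518079] 0.01678433072118095
0.011 [ 0.19641916 -0.45041668 -1.65159458] [0.62151539 0.06517997 0.20817701] 0.016826166472120516
```

Run:
```python
from h import *
k=np.array([.6215,.0652]);d=np.array([.048,.9988])
for m in (.005,.01,.015,.02,.025,.03,.035,.04,.046):
    q=k+m*d; arm.move_straight([*q,.208],v=.05); s=monitor.get_state(); print(m,s['ft_force'].round(1),s['ee_pos'].round(4))
    if abs(s['ft_force'][1])>12: print('STOP');break
print(s['t'],s['grip_width'],s['grip_force'])
snap('wrist','w5'); snap('side','s5')
a=cv2.resize(cv2.imread('pics/w5.png')[200:480,100:540],(440,280));b=cv2.resize(cv2.imread('pics/s5.png')[175:315,310:440],(260,280))
cv2.imwrite('pics/m2.png',np.hstack([a,b]))
```

```text
0.005 [ 1.1  2.7 -2.8] [0.6218 0.0707 0.208 ]
0.01 [ 1.8  1.3 -2.5] [0.6221 0.0757 0.208 ]
0.015 [ 1.5  0.9 -2.7] [0.6223 0.0806 0.208 ]
0.02 [ 2.3  0.8 -2.3] [0.6226 0.0856 0.208 ]
0.025 [ 1.7  0.9 -3. ] [0.6228 0.0906 0.2081]
0.03 [ 0.8  0.8 -2.5] [0.623  0.0956 0.208 ]
0.035 [ 2.4  1.3 -2.9] [0.6232 0.1006 0.208 ]
0.04 [ 2.3  1.2 -2.9] [0.6235 0.1056 0.208 ]
0.046 [ 1.5  1.4 -2.2] [0.6238 0.1116 0.208 ]
19.4083 0.016828583092475573 39.38114583492279
```

View pics/m2.png

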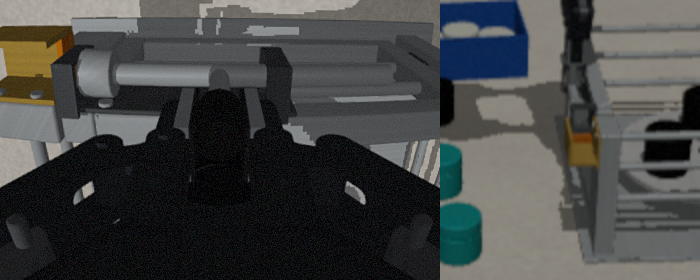

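The nose, at (80–118, 75) in the picture, is out of the keeper on the gate side, so I'll swing the gate.

Run:
```python
from h import *
H=np.array([.6631,.2928]); k=np.array([.6237,.1112]); r=k-H
for th in np.arange(.05,.471,.06).tolist()+[.47]:
    c,s_=np.cos(th),np.sin(th); q=H+np.array([c*r[0]+s_*r[1],-s_*r[0]+c*r[1]])
    arm.move_straight([*q,.206],v=.04,rot=[np.pi,0,np.pi-.05-th]); s=monitor.get_state()
    print(round(th,2),s['ft_force'].round(1),s['ee_pos'].round(4),round(s['grip_width'],4))
    if np.linalg.norm(s['ft_force'])>25: print('STOP');break
arm.sleep(.5); s=monitor.get_state(); print(s['t'],s['ft_force'],s['grip_force'])
snap('wrist','w6'); snap('scene','c6'); snap('side','s6')
a=cv2.resize(cv2.imread('pics/s6.png')[170:450,250:510],(390,420));b=cv2.resize(cv2.imread('pics/c6.png')[215:355,240:440],(400,280))
b=cv2.copyMakeBorder(b,0,140,0,0,0); cv2.imwrite('pics/m3.png',np.hstack([a,b]))
```

```text
0.05 [ 2.1 -0.  -2.7] [0.6147 0.1133 0.2061] 0.017
0.11 [ 2.8 -0.5 -2.5] [0.6043 0.1165 0.2062] 0.017
0.17 [ 3.1  0.  -3. ] [0.5938 0.1204 0.2061] 0.0166
0.23 [ 3.3 -0.6 -1.6] [0.5836 0.1249 0.2061] 0.0166
0.29 [ 2.6 -0.8 -2.4] [0.5737 0.1299 0.2061] 0.0166
0.35 [ 3.1 -1.6 -2.6] [0.564  0.1356 0.2061] 0.0169
0.41 [ 3.7 -1.3 -2.8] [0.5548 0.1418 0.206 ] 0.0168
0.47 [ 3.3 -2.3 -3.2] [0.5459 0.1486 0.206 ] 0.0168
0.47 [ 4.2 -1.6 -3.1] [0.5459 0.1486 0.206 ] 0.017
23.625 [ 3.64716535 -1.34132129 -1.62233531] 39.376800656318665
```

View pics/m3.png

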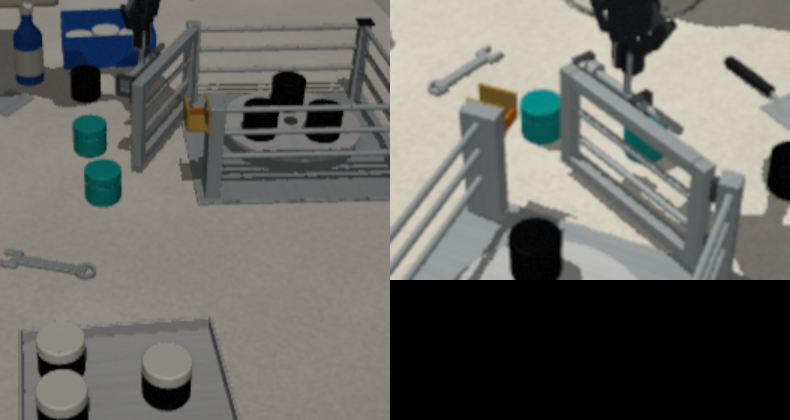

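The gate stands open with the jar on the tray. I'll check the angle from the edge corner at side (340,225) and from the scene view, then hand in.

Run:
```python
from h import *
H=np.array([.6631,.2928]); e=[onz('side0',250+135/1.5,170+82/1.5,.18),onz('scene0',240+578/2-195+0,215+62/2,.18)]
e[1]=onz('scene0',240+(572-390)/2,215+66/2,.18)
ok=0
for p in e:
    v=p[:2]-H; a=np.arctan2(-v[0],-v[1])+.048-.0376; print(p,np.linalg.norm(v),a); ok+=.40<a<.54
s=monitor.get_state();print(s['t'],s['ft_force'])
if ok==2: print(arm.hand_in())
```

```text
[0.5273076  0.06175806 0.18      ] 0.2679924525003987 0.5417554000118382
[0.52862787 0.07307006 0.18      ] 0.2576121092823657 0.5595877508289865
23.775 [ 3.63226508 -2.4783687  -2.47500894]
```

The shut-gate offset sign was wrong: the shut edge lies at 0.087 rad. That makes the measured opening 0.44–0.46 rad, which is in the middle of the range.

```bash
python3 -c "
from h import *
print(arm.hand_in())"
```

```text
the job is handed in; nothing more can be done
None
```

The job is handed in, with no verdict returned: the jar stands upright on the tray, the bolt was drawn with its nose lifted over the keeper, and the gripper is holding the gate about 0.45 rad (12 cm) open.

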